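# Feed the sample box into the reader and start it

### The job

With the fingertips, push the blue-lidded sample box along its lane until it is fully home, flat against the face of the reader; neither the box nor the robot may touch the guide rails, and the box must not be lifted or tipped. Then press fully down and release the green start button on top of the reader that belongs to that lane (the one straight ahead of the box). Leave the orange-lidded box, the other lane's button and everything else on the bench alone.

Things in the scene. Friction and masses are not known exactly. Their poses are not given: they have to be found in the camera images.
- blue_box: Loose sample box with a blue lid, just inside the mouth of either lane. 110 mm long along its x (pointing down the lane within 0.05 rad), 92 wide (y), 58 high; lid (z 42 to 58) and 6 mm foot have these full sizes, the white wall between stands 2 mm in. Origin: centre of its underside. 0.3 to 0.65 kg, friction varies. Pushed 20 to 50 mm above its underside it slides without tipping.
- orange_box: The same box with an orange lid, waiting just inside the mouth of the other lane; not to be moved. Origin at the centre of its underside.
- reader: Fixed reader with a grey two-lane tray in front. Frame: x along the lanes in the pushing direction, z up from the bench. Tray: x -180 to 170 mm, y +-126, floor at z = 6. Lane centre lines at y = +59 (left) and -59 (right), each 110 mm wide between rails: 9 mm spare each side of a box. White housing: x 170 to 320, y +-140, cream top at z = 115.
- stop_l (a point): Where the left lane's centre line meets the reader's upright front face, the end stop, at the tray floor (x = 170, y = +59, z = 6 mm of the reader frame). A box fully home touches this face, its centre 55 mm short of it.
- stop_r (a point): The same point for the right lane (y = -59 mm).
- rail_l: Left guide rail, aluminium, 300 mm long (x), 8 mm thick (y), 20 mm high; fixed to the tray, its top 26 mm above the bench. Origin at the centre of its underside, at x = 18, y = +118, z = 6 mm of the reader frame.
- rail_mid: Middle guide rail, the same size, between the two lanes, at x = 18, y = 0, z = 6 mm of the reader frame.
- rail_r: Right guide rail, the same size, at x = 18, y = -118, z = 6 mm of the reader frame.
- button_l (a joint): Travel of the left lane's green start button, 0 = up, 0.006 m = fully down; springs back; about 5 N takes it fully down.
- button_r (a joint): Travel of the right lane's green start button, the same.
- button_l_top (a point): Centre of the top face of the left lane's start button: round, green, 28 mm across, facing up on top of the reader, in line with the left lane (x = 210, y = +59 mm of the reader frame).
- button_r_top (a point): Centre of the top face of the right lane's start button, the same, in line with the right lane (x = 210, y = -59 mm of the reader frame).
- weight: Brass calibration weight, 32 mm across, 42 mm tall, standing loose on top of the reader near its back edge. Origin under its centre. Leave alone.
- bottle: Amber reagent bottle, 72 mm across, 160 mm tall, loose on the bench. Origin under its centre. Leave alone.
- jar: White jar with a red cap, 64 mm across, 85 mm tall, loose on the bench. Origin under its centre. Leave alone.
- dishes: Stack of three culture dishes, 92 mm across, 47 mm tall, loose on the bench. Origin under its centre. Leave alone.
- tube_rack: Turquoise rack of ten capped tubes, 70 by 160 mm, 84 mm tall, loose on the bench. Origin under its centre. Leave alone.
- marker: Black marker pen with a blue cap, 145 mm long, 16 mm tall, lying loose on the bench. Origin under its middle. Leave alone.
Not all that is in view belongs to the job. Leave any black or yellow look-alike of the blue_box alone.

How it is judged (in metres and radians):
On the way, in this order (a step that is already met when the one before it is completed fails the run):
1. the blue-lidded box is home against the reader (x of blue_box in the frame of reader above 0.109 m and angle between the x axis of blue_box and the x axis of reader, either way round below 0.06 rad), for 0.2 s.
2. the start button of the box's lane is pressed (all of step 1 and ((y of blue_box in the frame of reader between 0.049 and 0.069 m and value of joint button_l above 0.004 m) or (y of blue_box in the frame of reader between -0.069 and -0.049 m and value of joint button_r above 0.004 m))), for 0.04 s.
At the end, for the whole second after the job is handed in: The blue-lidded box stands flat in its lane within 6 mm of the reader's face, square to the lane within 0.06 rad and within 10 mm of the lane's centre line, at rest; both buttons are up; the orange-lidded box is within 5 mm and all other loose things within 20 mm of where they stood (all of step 1 and (y of blue_box in the frame of reader between 0.049 and 0.069 m or y of blue_box in the frame of reader between -0.069 and -0.049 m) and z of blue_box in the frame of reader below 0.009 m and angle between blue_box's own z axis and vertical below 0.05 rad and linear speed of blue_box below 0.01 m/s and value of joint each of button_l, button_r below 0.0015 m and distance of orange_box from where it was at the start of the episode below 0.005 m and distance of each of weight, bottle, jar, dishes, tube_rack, marker from where it was at the start of the episode below 0.02 m); the robot touches nothing.
It fails at once if anything (box or robot) touches a guide rail (contact force between any of rail_l, rail_mid, rail_r and anything else above 0.3 N).
It fails at once if the blue-lidded box is lifted by more than 6 mm or tipped (z of blue_box in the frame of reader above 0.012 m or angle between blue_box's own z axis and vertical above 0.12 rad).
It fails at once if the button of the other lane is pressed ((y of blue_box in the frame of reader below 0 m and value of joint button_l above 0.003 m) or (y of blue_box in the frame of reader above 0 m and value of joint button_r above 0.003 m)).
It fails at once if the orange-lidded box is moved by more than 5 mm (distance of orange_box from where it was at the start of the episode above 0.005 m).
It fails at once if another thing on the bench is displaced by more than 20 mm (distance of any of weight, bottle, jar, dishes, tube_rack, marker from where it was at the start of the episode above 0.02 m).
It also fails if it takes over 48 s, if anything falls off the work surface, if the arm or the gripper's body presses on something with over 40 N, if the wrist force passes 120 N, or if a joint passes its speed limit or range.

### The arm

A 6-joint arm with a two-finger parallel gripper is mounted at the origin on the work surface. World frame = base frame: x ahead of the robot, y to its left, z up, the work surface at z = 0. Lengths are in m, angles in degrees, forces in N, time in s.
With the tool pointing down it reaches from about 0.35 to 1 m from the base axis. Payload 7.1 kg.
Tool frame: the origin (TCP) lies at the very end of the fingers, on their centre line; the grasp point (between the pads) lies 19 mm behind it; z points along the fingers, y is the line along which they close (so a half turn about z gives the same grasp; the last joint's range is limited). The gripper opens to 85 mm and grips with 20 to 120 N. Pads are 22 mm wide; open, the fingers measure 114 mm over their backs; the gripper's body (76 mm by 85 mm) begins 54 mm behind the grasp point. The pads swing forward as they close: fully open they stand 13 mm farther back than shut.
Start: joints at [-66.005, 24.242, 93.386, -0, 62.372, -1.089], TCP at [0.265, -0.566, 0.231] pointing down, gripper open.
Joint ranges: [-172.04, 172.04], [-51.8, 120.97], [4.93, 147.93], [-75.15, 255.16], [6.16, 154.13], [-145.62, 145.62]. Speed limits (degrees/s): [136.94, 136.94, 172.46, 180, 180, 180].

### API

Orientations are given as [roll, pitch, yaw] about the fixed x, y, z axes, in that order (R = Rz(yaw) Ry(pitch) Rx(roll)).
In Python, from rig import manip gives the robot as it stands. The module is installed in compiled form; this text tells all that it offers.
- The arm moves only by the tool send_rows, never from a script. Its argument "increments" is a list of rows, each a list of 7 numbers: the shift along the world's x, y, z normalised to -1 to 1, where 1 is 300 mm, then the turn, a rotation vector about the world's x, y, z normalised to -1 to 1, where 1 is pi rad, then the closure in counts, from 0 (fully open) to 255 (shut). In form: [[tx, ty, tz, ax, ay, az, claw], ...]. A call has 1 to 20 rows; each row is the pose to reach, as a shift and turn from the pose commanded when the call began, turning the shorter way round; what a row does not reach only later rows make up. A row lasts 1/10 s, in which the tool goes at most 50 mm and 8.59 degrees, less where a joint would pass 70% of its speed; a pose out of reach is approached as far as the arm can. A call with a number of a shift or a turn outside -1 to 1 is refused whole. A call with a gripper value outside its range is refused whole. The fingers move at their own pace and stop on an object; the grip force is fixed at half the most. Time passes only in rows, so rows that repeat a pose let the fingers close. It gives the time, the measured TCP pose, the force, the opening and the grip force at its end, in the units of the state.
- manip.state(): the state, without advancing time (a new reading comes with each control period).
- manip.get_image(name): name is "scene" or "top" or "wrist"; returns a dict with "pixels" (420x560x3 uint8, red, green, blue), "range_z" (420x560 float32, m along the optical axis (not along the pixel's ray), 0 where there is no reading), "vertical_fov" (degrees; the focal length in pixels is half the picture's height over the tangent of half this angle, whatever the lens; pixels are square), "cx", "cy" (the principal point, pixels), "distortion" ([k1, k2, p1, p2, k3] as OpenCV has them; the pictures are not rectified), "rvec" (rotation vector, rad) and "tvec" (3), from world to camera coordinates, as OpenCV has them. Camera axes: x right, y down, z forward; pixel columns grow to the right and rows downward; lengths in m; the calibration is good to about 2 mm. A picture is of the moment at which its call begins.
- manip.finish_job(): hands the job in; it is judged then, once.
The state is a dict: "time": time; "q": joint angles; "joint_velocities": joint speeds; "joint_torque": joint torques, N m; "tool_pos": TCP position; "ee_rot": TCP orientation; "force": force on the tool from outside, world axes, zero at the start; "moment": the same for the moment, N m; "width": finger opening in m; "gripper_force": force on a finger pad.
Only numpy, scipy, OpenCV 4.12 (cv2) and the standard library are available. Lean on these libraries where they do the work, as an engineer would, in place of code of your own. Each camera call takes 0.05 s, during which the arm holds its last target. There are 200 camera calls.

## Working session

There is one attempt and no reset: what is moved stays moved. The work goes in short steps, Python scripts to look and compute and a tool call to move; the robot and the scene stay as the last step left them, time stands still between calls to the robot, and variables do not carry over. Pictures are saved under pics/ and viewed, at most 10 in all, crops included, and the job is handed in when it is done.

Besides the shell and the picture viewer there is one more tool, called after "Request:" by a JSON object that holds its "method" and its "body", one argument or row to a line. send_rows: Moves the arm, as the interface text tells. Its arguments: {"type":"object","properties":{"increments":{"type":"array"}},"required":["increments"]}

```bash
mkdir -p pics
cat > h.py <<'E'
import numpy as np, cv2
from rig import manip
def grab(n):
    d=manip.get_image(n); np.save('pics/'+n+'.npy',d,allow_pickle=True); return d
def load(n): return np.load('pics/'+n+'.npy',allow_pickle=True).item()
def K(d):
    f=210/np.tan(np.radians(d['vertical_fov'])/2); return np.array([[f,0,d['cx']],[0,f,d['cy']],[0,0,1.]])
def rays(d,px):
    n=cv2.undistortPoints(np.array(px,float).reshape(-1,1,2),K(d),np.array(d['distortion'],float)).reshape(-1,2)
    R=cv2.Rodrigues(np.array(d['rvec'],float))[0]; t=np.array(d['tvec'],float).ravel()
    return -R.T@t, np.c_[n,np.ones(len(n))]@R
def plane(d,px,z):
    o,r=rays(d,px); return o+r*((z-o[2])/r[:,2])[:,None]
def depthpts(d,mask):
    v,u=np.nonzero(mask&(d['range_z']>0)); o,r=rays(d,np.c_[u,v]); return o+r*d['range_z'][v,u][:,None]
E
python3 - <<'E'
from h import *
for n in('scene','top'):
    d=grab(n); cv2.imwrite(f'pics/{n}0.png',cv2.cvtColor(d['pixels'],cv2.COLOR_RGB2BGR)); print(n,rays(d,[[280,210]]),d['distortion'])
E
```

```text
scene (array([ 1.09357909, -0.64044529,  1.00531634]), array([[-0.38884367,  0.53722322, -0.74847889]])) [-0.00182498  0.          0.          0.          0.        ]
top (array([0.39699494, 0.00951817, 1.51019213]), array([[ 0.17148464, -0.0129238 , -0.98519199]])) [-0.04408272  0.          0.          0.          0.        ]
```

View pics/top0.png

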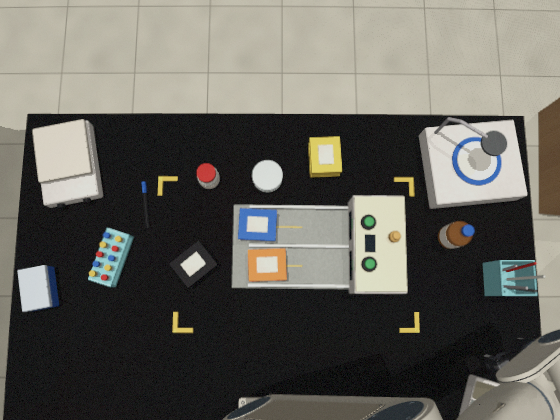

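View pics/scene0.png

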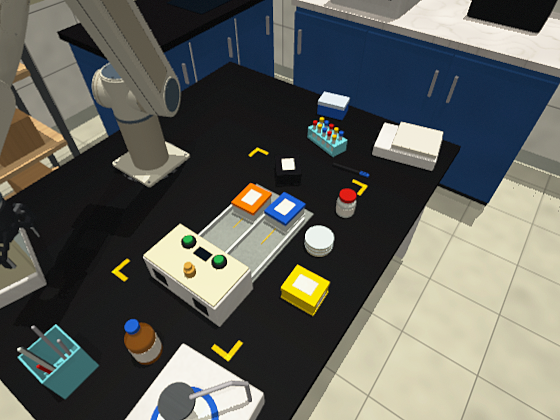

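Top view: the candidates are the blue-lidded box at (257,224), the black look-alike at (193,264) outside the tray, the yellow one at (325,156) outside the tray, and the orange box at (267,265). The blue one stands in the upper lane, which is the reader's left lane. Its button should be the one at (368,222). I'll confirm that in an enlarged crop and measure.

Run:
```python
from h import *
d=load('top'); im=d['pixels']; hsv=cv2.cvtColor(im,cv2.COLOR_RGB2HSV)
c=cv2.resize(cv2.cvtColor(im,cv2.COLOR_RGB2BGR)[185:305,225:415],None,fx=4,fy=4,interpolation=cv2.INTER_CUBIC);cv2.imwrite('pics/crop.png',c)
roi=np.zeros(im.shape[:2],bool);roi[185:305,225:415]=1
def blobs(lo,hi,n,z,name):
    m=(cv2.inRange(hsv,lo,hi)>0)&roi
    cs=sorted(cv2.findContours(m.astype('uint8'),cv2.RETR_EXTERNAL,cv2.CHAIN_APPROX_NONE)[0],key=cv2.contourArea)[-n:]
    for q in cs:
        p=plane(d,q.reshape(-1,2),z); 
        mm=np.zeros(m.shape,'uint8');cv2.drawContours(mm,[q],-1,1,-1)
        r=cv2.minAreaRect((p[:,:2]*1000).astype('float32')); print(name,q.reshape(-1,2).mean(0).round(1),'rect',np.round(r[0],1),np.round(r[1],1),round(r[2],2),'depthz',np.median(depthpts(d,mm>0),0).round(4))
blobs((100,120,60),(125,255,255),1,.064,'blue')
blobs((8,140,100),(20,255,255),2,.064,'orange')
blobs((60,100,30),(85,255,255),2,.121,'green')
blobs((15,15,180),(40,70,255),1,.115,'cream')
s=load('scene');im=s['pixels'];hsv=cv2.cvtColor(im,cv2.COLOR_RGB2HSV)
roi=np.zeros(im.shape[:2],bool);roi[170:330,130:320]=1;d=s
print('scene')
blobs((100,120,60),(125,255,255),1,.064,'blue')
blobs((60,100,30),(85,255,255),2,.121,'green')
blobs((15,15,180),(40,70,255),1,.115,'cream')
print(manip.state())
```

```text
blue [257.  224.4] rect [606.6  57.5] [108.5  92. ] 87.26 depthz [0.6065 0.0577 0.0636]
orange [389. 237.] rect [ 569.6 -328.6] [0. 0.] 0.0 depthz [ 0.5616 -0.3131  0.1303]
orange [266.6 264.4] rect [489.3  28.7] [ 88.5 108.4] 2.26 depthz [0.4901 0.028  0.0636]
green [368.9 221.1] rect [ 608.1 -260. ] [27.8 28.6] 44.14 depthz [ 0.6057 -0.2564  0.1348]
green [369.5 263.4] rect [ 489.7 -258.3] [25.2 28.1] 88.58 depthz [ 0.4883 -0.2554  0.1356]
cream [379.3 244.5] rect [ 545.7 -289.3] [144.9 273.1] 89.52 depthz [ 0.5435 -0.2895  0.1146]
scene
blue [284.7 207.8] rect [611.2  53.2] [118.9  97.6] 87.38 depthz [0.61   0.0516 0.0635]
green [187.9 239.6] rect [ 483. -255.] [29.8 29. ] 35.32 depthz [ 0.4924 -0.26    0.1353]
green [218.5 259.4] rect [ 600.2 -255.1] [29. 30.] 35.36 depthz [ 0.6093 -0.2616  0.1359]
cream [208.3 252.9] rect [ 552.3 -257.3] [228.3 279.5] 89.55 depthz [ 0.559  -0.2956  0.1148]
{'time': 0.1, 'q': array([-6.60048310e+01,  2.42795096e+01,  9.34260937e+01,  8.99205430e-04,
        6.23737519e+01, -1.08736061e+00]), 'joint_velocities': array([ 0.04156035, -0.1388809 , -0.18668125,  0.02517389, -0.01198624,
       -0.01354885]), 'joint_torque': array([-3.30804851e-04, -5.58427155e+01, -2.82443351e+01, -6.49206163e-05,
        3.03949899e-03, -1.04857230e-05]), 'tool_pos': array([ 0.26479232, -0.56559518,  0.23063594]), 'ee_rot': array([-1.79920674e+02, -2.30187978e-03,  2.50821105e+01]), 'force': array([-0.34600385,  0.65993731,  0.3154473 ]), 'moment': array([-0.04383406, -0.01304829,  0.01778906]), 'gripper_force': 0.0, 'width': 0.08545291743154557}
```

View pics/crop.png

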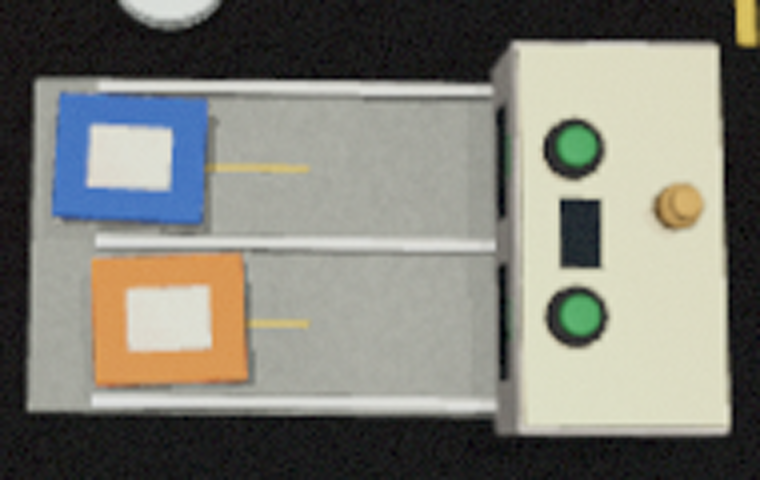

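The crop shows the blue lid in the upper (reader left) lane, yawed slightly (about 2°), with its green button straight ahead at crop (577,147). The pushing direction is about world -y.

Request:
{"method": "send_rows", "body": {
  "increments": [
    [0.383, 0.933, 0.167, 0, 0, 0.358, 128],
    [0.383, 0.933, 0.167, 0, 0, 0.358, 128],
    [0.383, 0.933, 0.167, 0, 0, 0.358, 128],
    [0.383, 0.933, 0.167, 0, 0, 0.358, 128],
    [0.383, 0.933, 0.167, 0, 0, 0.358, 128],
    [0.383, 0.933, 0.167, 0, 0, 0.358, 128],
    [0.383, 0.933, 0.167, 0, 0, 0.358, 128],
    [0.383, 0.933, 0.167, 0, 0, 0.358, 128],
    [0.383, 0.933, 0.167, 0, 0, 0.358, 128],
    [0.383, 0.933, 0.167, 0, 0, 0.358, 128]
  ]
}}

```text
time: 1.1
tool_pos: [0.3797, -0.2861, 0.2812]
ee_rot: [-180.0, -0.0, 89.4]
force: [0.2, -0.8, 0.8]
width: 0.0429
gripper_force: 0.0
```

Request:
{"method": "send_rows", "body": {
  "increments": [
    [0.77, 1, 0, 0, 0, 0, 128],
    [0.77, 1, 0, 0, 0, 0, 128],
    [0.77, 1, 0, 0, 0, 0, 128],
    [0.77, 1, 0, 0, 0, 0, 128],
    [0.77, 1, 0, 0, 0, 0, 128],
    [0.77, 1, 0, 0, 0, 0, 128],
    [0.77, 1, 0, 0, 0, 0, 128],
    [0.77, 1, 0, 0, 0, 0, 128],
    [0.77, 1, 0, 0, 0, 0, 128],
    [0.77, 1, 0, 0, 0, 0, 128]
  ]
}}

```text
time: 2.1
tool_pos: [0.6106, 0.0137, 0.2806]
ee_rot: [-179.9, 0.0, 89.5]
force: [0.5, -0.5, 0.4]
width: 0.0427
gripper_force: 0.0
```

Request:
{"method": "send_rows", "body": {
  "increments": [
    [0, 0.52, -0.2, -0.083, 0, 0, 128],
    [0, 0.52, -0.2, -0.083, 0, 0, 128],
    [0, 0.52, -0.2, -0.083, 0, 0, 128],
    [0, 0.52, -0.2, -0.083, 0, 0, 128],
    [0, 0.52, -0.2, -0.083, 0, 0, 128],
    [0, 0.52, -0.2, -0.083, 0, 0, 128],
    [0, 0.52, -0.2, -0.083, 0, 0, 128]
  ]
}}

```text
time: 2.8
tool_pos: [0.6113, 0.1677, 0.2223]
ee_rot: [179.8, 14.9, 89.3]
force: [0.5, -0.4, -0.2]
width: 0.0424
gripper_force: 0.0
```

Run:
```python
from h import *
s=manip.state();print(s['time'],s['tool_pos'],s['ee_rot'],s['width'],s['force'],s['q'].round(1))
d=grab('scene');cv2.imwrite('pics/s1.png',cv2.cvtColor(d['pixels'],cv2.COLOR_RGB2BGR))
```

```text
2.8 [0.61126686 0.16767862 0.22234722] [179.81917962  14.94060951  89.34304107] 0.04238049560971791 [ 0.53183067 -0.37349214 -0.24574803] [ 20.8  28.2  89.7 -15.   68.2  27.8]
```

View pics/s1.png

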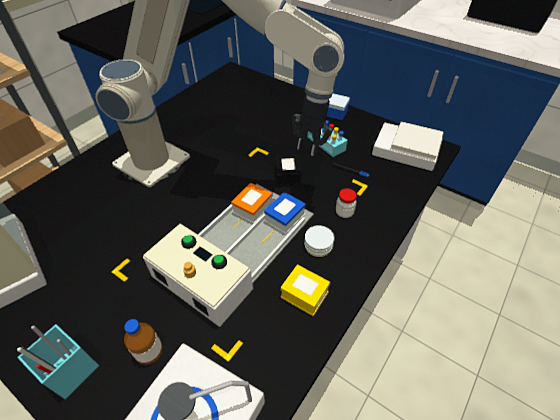

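The gripper stands behind the blue box, tilted with its tips toward it, and clear of the other objects. Next I descend and approach slowly.

Request:
{"method": "send_rows", "body": {
  "increments": [
    [0, 0, -0.62, 0, 0, 0, 128],
    [0, 0, -0.62, 0, 0, 0, 128],
    [0, 0, -0.62, 0, 0, 0, 128],
    [0, 0, -0.62, 0, 0, 0, 128],
    [0, 0, -0.62, 0, 0, 0, 128],
    [0, 0, -0.62, 0, 0, 0, 128]
  ]
}}

```text
time: 3.45
tool_pos: [0.6114, 0.1689, 0.0363]
ee_rot: [179.9, 15.0, 89.4]
force: [-0.1, -0.1, -0.1]
width: 0.0423
gripper_force: 0.0
```

Run:
```python
from h import *
s=manip.state();print(s['time'],s['tool_pos'],s['force'])
d=grab('top');c=cv2.cvtColor(d['pixels'],cv2.COLOR_RGB2BGR)[170:310,180:380];a=cv2.resize(c,None,fx=2.5,fy=2.5)
d=grab('scene');c=cv2.cvtColor(d['pixels'],cv2.COLOR_RGB2BGR)[120:260,220:380];b=cv2.resize(c,(400,350))
cv2.imwrite('pics/s2.png',np.hstack([a[:,:400],b]))
```

```text
3.45 [0.61142825 0.16887236 0.03625939] [-0.05002936 -0.05689665 -0.10386738]
```

View pics/s2.png

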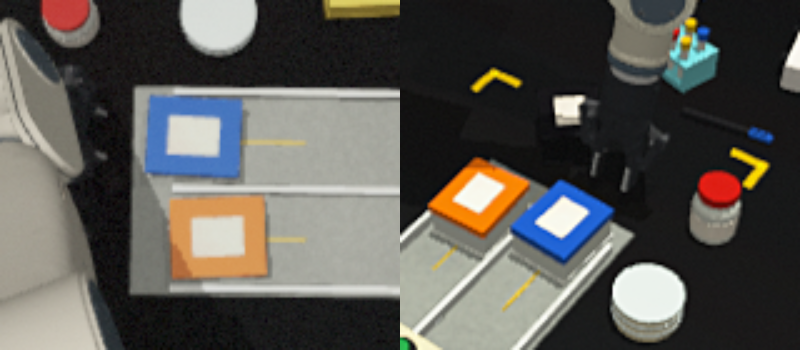

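The top and scene crops show both fingertips behind the rear face, about centred on the box at crop (195,137). The box is still in place. I start pushing slowly.

Request:
{"method": "send_rows", "body": {
  "increments": [
    [0, -0.07, 0, 0, 0, 0, 128],
    [0, -0.14, 0, 0, 0, 0, 128],
    [0, -0.165, 0, 0, 0, 0, 128],
    [-0.001, -0.19, 0, 0, 0, 0, 128],
    [-0.001, -0.215, 0, 0, 0, 0, 128],
    [-0.001, -0.24, 0, 0, 0, 0, 128],
    [-0.002, -0.265, 0, 0, 0, 0, 128],
    [-0.002, -0.29, 0, 0, 0, 0, 128],
    [-0.003, -0.315, 0, 0, 0, 0, 128],
    [-0.003, -0.34, 0, 0, 0, 0, 128],
    [-0.003, -0.365, 0, 0, 0, 0, 128],
    [-0.004, -0.39, 0, 0, 0, 0, 128],
    [-0.004, -0.415, 0, 0, 0, 0, 128],
    [-0.004, -0.44, 0, 0, 0, 0, 128],
    [-0.004, -0.46, 0, 0, 0, 0, 128],
    [-0.005, -0.47, 0, 0, 0, 0, 128],
    [-0.005, -0.47, 0, 0, 0, 0, 128]
  ]
}}

```text
time: 5.25
tool_pos: [0.6091, 0.028, 0.0353]
ee_rot: [179.9, 15.0, 89.5]
force: [0.1, -0.2, 0.7]
width: 0.0426
gripper_force: 0.0
```

```bash
cat > m.py <<'E'
from h import *
s=manip.state();print(s['time'],s['tool_pos'].round(4),s['force'].round(1))
for n,r in(('top',(185,305,225,415)),('scene',(170,330,130,320))):
    d=grab(n);hsv=cv2.cvtColor(d['pixels'],cv2.COLOR_RGB2HSV);roi=np.zeros(hsv.shape[:2],bool);roi[r[0]:r[1],r[2]:r[3]]=1
    for nm,lo,hi,k,z in(('blue',(100,140,60),(125,255,255),1,.064),('orange',(8,140,100),(20,255,255),1,.064),('green',(60,100,30),(85,255,255),2,.135)):
        m=(cv2.inRange(hsv,lo,hi)>0)&roi
        for q in sorted(cv2.findContours(m.astype('uint8'),cv2.RETR_EXTERNAL,cv2.CHAIN_APPROX_NONE)[0],key=cv2.contourArea)[-k:]:
            mm=np.zeros(m.shape,'uint8');cv2.drawContours(mm,[q],-1,1,-1)
            P=depthpts(d,mm>0);P=P[abs(P[:,2]-z)<.006]
            R=cv2.minAreaRect((P[:,:2]*1000).astype('float32'));print(n,nm,np.round(R[0],1),np.round(R[1],1),round(R[2],2),'mean',P.mean(0).round(4))
t=cv2.cvtColor(load('top')['pixels'],cv2.COLOR_RGB2BGR)[180:310,220:420];cv2.imwrite('pics/t.png',cv2.resize(t,None,fx=3,fy=3))
E
python3 m.py
```

```text
5.25 [0.6091 0.028  0.0353] [ 0.1 -0.2  0.7]
top blue [605.  -32.8] [106.  90.] 89.61 mean [ 0.6051 -0.0328  0.0638]
top orange [490.5   6.3] [87.1 61.1] 0.15 mean [ 0.4924 -0.0027  0.0634]
top green [ 604.6 -256.7] [25.9 25.3] 52.61 mean [ 0.6046 -0.2567  0.1354]
top green [ 489.8 -255.1] [25.2 25.3] 4.41 mean [ 0.489  -0.2558  0.1364]
scene blue [608.9 -34.5] [117.   94.3] 89.94 mean [ 0.6098 -0.0395  0.0637]
scene orange [491.   25.5] [ 93.4 115.1] 2.28 mean [0.4918 0.0201 0.0637]
scene green [ 490.  -260.2] [25.5 24.4] 71.85 mean [ 0.4915 -0.261   0.1357]
scene green [ 607.5 -260.7] [26.8 27.4] 5.56 mean [ 0.6085 -0.2614  0.1359]
```

The box is now square to the lane and within about 1–2 mm of its centre line, with about 129 mm left to go.

Request:
{"method": "send_rows", "body": {
  "increments": [
    [0, -0.02, 0, 0, 0, 0, 128],
    [0, -0.045, 0, 0, 0, 0, 128],
    [0, -0.07, 0, 0, 0, 0, 128],
    [-0.001, -0.095, 0, 0, 0, 0, 128],
    [-0.001, -0.12, 0, 0, 0, 0, 128],
    [-0.001, -0.145, 0, 0, 0, 0, 128],
    [-0.002, -0.17, 0, 0, 0, 0, 128],
    [-0.002, -0.195, 0, 0, 0, 0, 128],
    [-0.002, -0.22, 0, 0, 0, 0, 128],
    [-0.002, -0.245, 0, 0, 0, 0, 128],
    [-0.003, -0.27, 0, 0, 0, 0, 128],
    [-0.003, -0.295, 0, 0, 0, 0, 128],
    [-0.003, -0.32, 0, 0, 0, 0, 128],
    [-0.003, -0.34, 0, 0, 0, 0, 128],
    [-0.004, -0.36, 0, 0, 0, 0, 128],
    [-0.004, -0.375, 0, 0, 0, 0, 128],
    [-0.004, -0.385, 0, 0, 0, 0, 128],
    [-0.004, -0.395, 0, 0, 0, 0, 128],
    [-0.004, -0.405, 0, 0, 0, 0, 128],
    [-0.004, -0.405, 0, 0, 0, 0, 128]
  ]
}}

```text
time: 7.35
tool_pos: [0.6081, -0.093, 0.0355]
ee_rot: [179.9, 15.0, 89.5]
force: [-0.3, 0.5, 0.3]
width: 0.0429
gripper_force: 0.1
```

```bash
python3 m.py
```

```text
7.35 [ 0.6081 -0.093   0.0355] [-0.3  0.5  0.3]
top blue [ 605.1 -155.6] [ 90.3 103.4] 0.33 mean [ 0.605  -0.1577  0.0635]
top orange [508.9  78.8] [43.9  9.1] 0.35 mean [0.5124 0.0803 0.0628]
top green [ 604.5 -256.5] [25.5 25.5] 2.24 mean [ 0.6046 -0.257   0.1357]
top green [ 488.  -256.3] [28.5 24.3] 20.55 mean [ 0.4888 -0.2559  0.1358]
scene blue [ 607.5 -149.5] [93.3 96. ] 0.21 mean [ 0.609  -0.151   0.0639]
scene orange [474.7  22.8] [ 62.4 111.1] 2.24 mean [0.4644 0.007  0.0633]
scene green [ 490.6 -260.2] [26.  25.8] 38.74 mean [ 0.4916 -0.2608  0.1358]
scene green [ 607.  -260.8] [27.9 26.7] 24.42 mean [ 0.609  -0.2616  0.1362]
```

Request:
{"method": "send_rows", "body": {
  "increments": [
    [0, -0.006, 0, 0, 0, 0, 128],
    [0, -0.012, 0, 0, 0, 0, 128],
    [0, -0.017, 0, 0, 0, 0, 128],
    [0, -0.02, 0, 0, 0, 0, 128],
    [0, -0.023, 0, 0, 0, 0, 128],
    [0, -0.026, 0, 0, 0, 0, 128],
    [0, -0.026, 0, 0, 0, 0, 128]
  ]
}}

```text
time: 8.15
tool_pos: [0.6083, -0.1005, 0.0355]
ee_rot: [179.9, 14.9, 89.5]
force: [-0.2, 3.3, 1.7]
width: 0.0424
gripper_force: 1.5
```

Request:
{"method": "send_rows", "body": {
  "increments": [
    [0, -0.003, 0, 0, 0, 0, 128],
    [0, -0.006, 0, 0, 0, 0, 128],
    [0, -0.009, 0, 0, 0, 0, 128],
    [0, -0.009, 0, 0, 0, 0, 128]
  ]
}}

```text
time: 8.55
tool_pos: [0.6084, -0.1016, 0.0355]
ee_rot: [179.8, 14.8, 89.5]
force: [-0.3, 14.5, 5.0]
width: 0.0422
gripper_force: 6.0
```

The force rose to 14.5 N with the box no longer advancing, so it is against the stop. I back off, rise and check.

Request:
{"method": "send_rows", "body": {
  "increments": [
    [0, 0.015, 0, 0, 0, 0, 128],
    [0, 0.05, 0, 0, 0, 0, 128],
    [0, 0.15, 0, 0, 0, 0, 128],
    [0, 0.15, 0.15, 0, 0, 0, 128],
    [0, 0.15, 0.8, 0, 0, 0, 128],
    [0, 0.15, 0.8, 0, 0, 0, 128],
    [0, 0.15, 0.8, 0, 0, 0, 128],
    [0, 0.15, 0.8, 0, 0, 0, 128],
    [0, 0.15, 0.8, 0.083, 0, 0, 255],
    [0, 0.15, 0.8, 0.083, 0, 0, 255],
    [0, 0.15, 0.8, 0.083, 0, 0, 255],
    [0, 0.15, 0.8, 0.083, 0, 0, 255]
  ]
}}

```text
time: 9.75
tool_pos: [0.6076, -0.0589, 0.2749]
ee_rot: [-179.9, 0.1, 89.4]
force: [0.3, 0.4, 0.4]
width: -0.0004
gripper_force: 0.0
```

```bash
python3 m.py; python3 -c "
import cv2,numpy as np
from h import load
d=cv2.cvtColor(load('scene')['pixels'],cv2.COLOR_RGB2BGR)[160:320,130:340];a=cv2.imread('pics/t.png')
cv2.imwrite('pics/v.png',np.hstack([cv2.resize(a,(400,260)),cv2.resize(d,(341,260))]))"
```

```text
9.75 [ 0.6076 -0.0589  0.2749] [0.3 0.4 0.4]
top blue [ 604.9 -202.1] [27.2 89.8] 88.32 mean [ 0.6026 -0.2037  0.0631]
top orange [488.3  54.5] [88.5 56.8] 2.68 mean [0.488  0.0611 0.0637]
top green [ 605.2 -258.5] [24.9 27.4] 27.48 mean [ 0.6046 -0.2571  0.1352]
top green [ 489.  -256.3] [25.8 25.3] 13.93 mean [ 0.4887 -0.256   0.1358]
scene blue [ 607.7 -153.9] [88.1 93.2] 88.52 mean [ 0.609  -0.1552  0.0639]
scene orange [491.8  24.5] [ 94. 113.] 1.96 mean [0.4929 0.0223 0.0638]
scene green [ 490.5 -260.3] [25.5 25.7] 11.15 mean [ 0.4916 -0.2608  0.1354]
scene green [ 608.8 -261.5] [25.3 25.9] 63.82 mean [ 0.6091 -0.2616  0.1361]
```

View pics/v.png

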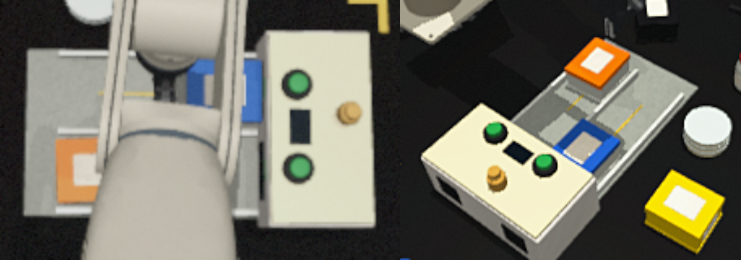

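The box is against the housing face and the orange box is unmoved. Next I move above the left button with the fingers shut, and check the box's rear edge from there.

Request:
{"method": "send_rows", "body": {
  "increments": [
    [-0.002, -0.668, 0, 0, 0, 0, 255],
    [-0.002, -0.668, 0, 0, 0, 0, 255],
    [-0.002, -0.668, 0, 0, 0, 0, 255],
    [-0.002, -0.668, 0, 0, 0, 0, 255],
    [-0.002, -0.668, 0, 0, 0, 0, 255],
    [-0.002, -0.668, 0, 0, 0, 0, 255],
    [-0.002, -0.668, -0.35, 0, 0, 0, 255],
    [-0.002, -0.668, -0.35, 0, 0, 0, 255],
    [-0.002, -0.668, -0.35, 0, 0, 0, 255],
    [-0.002, -0.668, -0.35, 0, 0, 0, 255],
    [-0.002, -0.668, -0.35, 0, 0, 0, 255]
  ]
}}

```text
time: 10.95
tool_pos: [0.6093, -0.2582, 0.1729]
ee_rot: [179.8, 0.1, 89.6]
force: [1.0, -0.1, 0.7]
width: 0.0002
gripper_force: 0.0
```

```bash
python3 m.py; python3 -c "
import cv2,numpy as np
from h import load
d=cv2.cvtColor(load('scene')['pixels'],cv2.COLOR_RGB2BGR)[160:320,130:340];a=cv2.imread('pics/t.png')
cv2.imwrite('pics/w.png',np.hstack([cv2.resize(a,(400,260)),cv2.resize(d,(341,260))]))"
```

```text
10.95 [ 0.6093 -0.2582  0.1729] [ 1.  -0.1  0.7]
top blue [ 605.  -162.5] [ 90.2 107.8] 0.13 mean [ 0.6045 -0.1619  0.0634]
top orange [489.5  28.8] [ 88.9 108.4] 2.26 mean [0.4891 0.0287 0.0637]
scene blue [ 608.2 -153.8] [87.3 93.2] 88.97 mean [ 0.6095 -0.155   0.0639]
scene orange [491.5  25. ] [ 94.4 112.7] 1.29 mean [0.4927 0.0226 0.0636]
scene green [ 490.8 -260.6] [26.3 25.2] 34.11 mean [ 0.4914 -0.2609  0.1358]
scene green [ 607.4 -261.2] [25.3 27.3] 72.05 mean [ 0.6089 -0.2614  0.1356]
```

View pics/w.png

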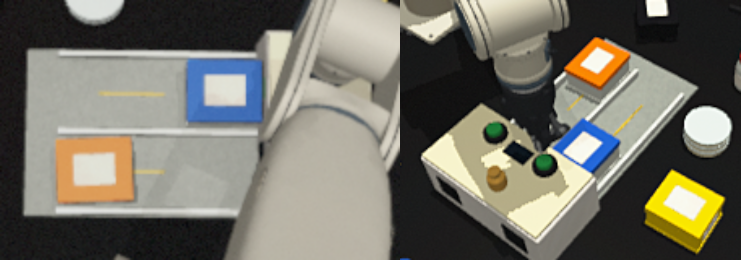

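The box is home, at about 0.115 m in the reader frame and square to the lane. Now I press.

Request:
{"method": "send_rows", "body": {
  "increments": [
    [-0.002, -0.003, -0.06, 0, 0, 0, 255],
    [-0.003, -0.003, -0.1, 0, 0, 0, 255],
    [-0.004, -0.003, -0.11, 0, 0, 0, 255],
    [-0.004, -0.003, -0.12, 0, 0, 0, 255],
    [-0.004, -0.003, -0.127, 0, 0, 0, 255],
    [-0.004, -0.003, -0.132, 0, 0, 0, 255],
    [-0.004, -0.003, -0.132, 0, 0, 0, 255]
  ]
}}

```text
time: 11.75
tool_pos: [0.6064, -0.2595, 0.1312]
ee_rot: [180.0, 0.0, 89.5]
force: [-2.7, 1.3, 4.4]
width: 0.0001
gripper_force: 2.4
```

Request:
{"method": "send_rows", "body": {
  "increments": [
    [0, 0, -0.004, 0, 0, 0, 255],
    [0, 0, -0.008, 0, 0, 0, 255],
    [0, 0, -0.012, 0, 0, 0, 255],
    [0, 0, -0.012, 0, 0, 0, 255]
  ]
}}

```text
time: 12.15
tool_pos: [0.6066, -0.2595, 0.1307]
ee_rot: [180.0, 0.0, 89.5]
force: [-10.3, 5.2, 26.5]
width: 0.0001
gripper_force: 13.0
```

It has bottomed out firmly. I release in stages, checking the spring force on the way up to confirm the button really travelled.

Request:
{"method": "send_rows", "body": {
  "increments": [
    [0, 0, 0.013, 0, 0, 0, 255],
    [0, 0, 0.02, 0, 0, 0, 255],
    [0, 0, 0.02, 0, 0, 0, 255],
    [0, 0, 0.02, 0, 0, 0, 255]
  ]
}}

```text
time: 12.55
tool_pos: [0.6068, -0.2596, 0.1333]
ee_rot: [180.0, 0.0, 89.5]
force: [-0.5, -1.3, 3.8]
width: -0.0002
gripper_force: 1.8
```

Request:
{"method": "send_rows", "body": {
  "increments": [
    [0, 0, 0.007, 0, 0, 0, 255],
    [0, 0, 0.007, 0, 0, 0, 255],
    [0, 0, 0.007, 0, 0, 0, 255]
  ]
}}

```text
time: 12.85
tool_pos: [0.6067, -0.2596, 0.1353]
ee_rot: [180.0, 0.0, 89.5]
force: [0.5, -0.5, 1.3]
width: -0.0001
gripper_force: 1.2
```

The spring follows the finger up (3.8 N at .1333, 1.3 N at .1353), so the button was fully pressed. I withdraw.

Request:
{"method": "send_rows", "body": {
  "increments": [
    [0, 0, 0.05, 0, 0, 0, 255],
    [0, 0, 0.4, 0, 0, 0, 255],
    [0, 0, 0.4, 0, 0, 0, 255],
    [0, 0, 0.4, 0, 0, 0, 255],
    [0, 0, 0.4, 0, 0, 0, 255],
    [0, 0, 0.4, 0, 0, 0, 255],
    [0, 0, 0.4, 0, 0, 0, 255]
  ]
}}

```text
time: 13.55
tool_pos: [0.6053, -0.2589, 0.2534]
ee_rot: [-179.8, -0.1, 89.5]
force: [-0.7, 0.4, -0.1]
width: 0.0004
gripper_force: 0.0
```

```bash
python3 m.py; python3 -c "
from h import manip
print(manip.finish_job())"
```

```text
13.55 [ 0.6053 -0.2589  0.2534] [-0.7  0.4 -0.1]
top blue [ 605.  -162.1] [ 90.3 107.3] 0.0 mean [ 0.6046 -0.1616  0.0636]
top orange [489.2  28.9] [ 88.7 108.6] 2.08 mean [0.4896 0.029  0.0637]
scene blue [ 607.7 -154.3] [93.  89.3] 1.37 mean [ 0.6093 -0.1552  0.0638]
scene orange [491.7  25.5] [ 94.  112.8] 2.25 mean [0.4931 0.0222 0.0637]
scene green [ 491.7 -260. ] [27.3 24.1] 25.2 mean [ 0.4917 -0.2609  0.1359]
scene green [ 607.7 -260.8] [27.  27.4] 41.26 mean [ 0.6091 -0.2613  0.1355]
the job is handed in; nothing more can be done
None
```

I pushed the blue-lidded box home against the reader, pressed and released the left lane's green button, and handed the job in at about 13.6 s; the orange box measured unmoved, and the hand-in returned no verdict.

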